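# Put the tall coated test panel on the balance

## Robot

A 6-joint arm with a two-finger parallel gripper is mounted at the origin on the work surface. World frame = base frame: x ahead of the robot, y to its left, z up, the work surface at z = 0. Lengths are in m, angles in rad, forces in N, time in s.
With the tool pointing down it reaches from about 0.375 to 0.825 m from the base axis. Payload 5.5 kg.
Tool frame: the origin (TCP) lies on the centre line of the jaws, within the pads' length; the fingertips stand 17 mm ahead of it and the grasp point (between the pads) lies 2 mm behind it; z points along the fingers, x is the direction in which the jaws open and shut, and the axes are right-handed (so a half turn about z gives the same grasp; the last joint's range is limited). The gripper opens to 85 mm and grips with 20 to 120 N. Pads are 22 mm wide; open, the fingers measure 114 mm over their backs; the gripper's body (76 mm by 85 mm) begins 54 mm behind the grasp point. The pads swing forward as they close: fully open they stand 13 mm farther back than shut.
Start: joints at [1.255, 0.314, -0.047, 1.21, 0, 1.571], TCP at [0.186, 0.57, 0.248] pointing down, gripper open.
Joint ranges: [-2.67, 2.67], [-0.69, 1.73], [-1.03, 1.25], [-2.08, 2.16], [-1.42, 1.45], [-3.14, 3.14]. Speed limits (rad/s): [2.39, 2.39, 3.01, 3.14, 3.14, 3.14].

## Interface

Orientations are given as a rotation vector (axis times angle).
In Python, from bench import readout, eyes, close_job gives the robot as it stands. The module is installed in compiled form; this text tells all that it offers.
- The arm moves only by the tool carry_out, never from a script. Its argument "moves" is a list of rows, each an object with "travel": the shift along the tool's x, y, z in mm, a list of three; "dr": the turn, a rotation vector about the tool's x, y, z in degrees, a list of three; "hand": the opening, from -1 (shut) to 1 (fully open). In form: [{"travel": [dx, dy, dz], "dr": [wx, wy, wz], "hand": hand}, ...]. A call has 1 to 20 rows; each row is the pose to reach, as a shift and turn from the pose commanded when the call began, along the tool's axes at that moment; what a row does not reach only later rows make up. A row lasts 1/12 s, in which the tool goes at most 41.7 mm and 7.16 degrees, less where a joint would pass 70% of its speed; a pose out of reach is approached as far as the arm can. A call with a gripper value outside its range is refused whole. The fingers move at their own pace and stop on an object; the grip force is fixed at half the most. Time passes only in rows, so rows that repeat a pose let the fingers close. It gives the time, the measured TCP pose, the force and the opening at its end, in the units of the state.
- readout.observe(): the state, without advancing time (a new reading comes with each control period).
- eyes.capture(name): name is "scene" or "top" or "wrist"; returns the picture (384x512x3 uint8, red, green, blue); there is no depth.
- eyes.camera_info(name): a dict with "K" (3x3 intrinsics, pixels), "dist" ([k1, k2, p1, p2, k3] as OpenCV has them; the pictures are not rectified), "pose" (4x4, takes a point from camera to world coordinates); the wrist camera has in their place "mount" (4x4, takes a point from camera to tool coordinates, whose origin is the TCP and whose axes are the tool frame's). Camera axes: x right, y up, looking along -z (the intrinsics and any distortion apply to the point x, -y, -z); pixel columns grow to the right and rows downward; lengths in m; the calibration is good to about 2 mm. A picture is of the moment at which its call begins: read the wrist's pose just before it. camera_info takes no time and is no camera call.
- close_job(): hands the job in, once; it reports no verdict.
The state is a dict: "t": time; "qpos": joint angles; "joint_velocities": joint speeds; "effort": joint torques, N m; "position": TCP position; "tcp_rot": TCP orientation; "wrist_force": force on the tool from outside, world axes, zero at the start; "moment": the same for the moment, N m; "opening": finger opening in m.
Only numpy, scipy, OpenCV 4.12 (cv2) and the standard library are available. Lean on these libraries where they do the work, as an engineer would, in place of code of your own. Each camera call takes 0.05 s, during which the arm holds its last target.

## Task

Slide the tall coated glass panel straight up out of the drying rack by its top edge and stand it upright in the long cradle on the balance pan, then let go. Set it down without dropping it, and leave the two short panels in their slots in the rack.

Things in the scene. Friction and masses are not known exactly. Their poses are not given: they have to be found in the camera images.
- tall_panel: Tall glass panel, 8 mm thick (x axis), 80 wide (y), 140 tall (z), 150 to 290 g; green-grey glass, white coating on both faces, bare band along the top. Origin: middle of the bottom edge. Stands in one slot of a fixed grey four-slot rack; the slot holds it to about 45 mm above the bench, on a floor 6 mm above it, with some play: it may lean a few degrees. Lifting it 45 mm frees it.
- short_panel_a: Short panel, 80 mm tall, otherwise like the tall one (same origin and axes), in another slot of the same rack; leave it. The rack is 150 mm (across the panels) x 104 x 46 mm high, slots 36 mm apart along the panels' x, 11 mm wide; which panel is in which slot varies, one slot is empty.
- short_panel_b: The other short panel, 70 mm tall, otherwise the same, in the same rack; leave it. Rack and balance stand on opposite sides of the bench's middle, either way round.
- cradle (a point): Middle of the inner floor of the steel trough fixed on the pan of the low white balance, 78 mm above the bench. Inside: 24 mm wide (x), 100 long (y); 3 mm walls rise 45 mm above this point. The panel goes in bottom edge down, width along y, either way round; released, it may lean on a wall. The balance is fixed, 180 mm wide, 62 tall, reaching 90 mm to -x and 160 to +x.

How it is judged:
By the outcome, as a careful person would: the job done as asked, in the order asked, and still so for the second after the job is handed in, with the robot touching nothing.
It also fails if it takes over 42 s, if anything falls off the work surface, if the arm or the gripper's body presses on something with over 40 N, if the wrist force passes 120 N, or if a joint passes its speed limit or range.

## Working session

There is one attempt and no reset: what is moved stays moved. The work goes in short steps, Python scripts to look and compute and a tool call to move; the robot and the scene stay as the last step left them, time stands still between calls to the robot, and variables do not carry over. Pictures are saved under pics/ and viewed, and the job is handed in when it is done.

Besides the shell and the picture viewer there is one more tool, called as name(argument=value, ...) on one line, values as JSON. carry_out: Moves the arm, as the interface text tells. Its arguments: {"type":"object","properties":{"moves":{"type":"array"}},"required":["moves"]}

```bash
mkdir -p pics; cat > h.py <<'E'
import numpy as np, cv2
from bench import readout, eyes
def snap(name,fn):
    im=np.asarray(eyes.capture(name)); cv2.imwrite('pics/'+fn,im[:,:,::-1]); return im
E
python3 - <<'E'
from h import *
print(readout.observe())
for n in ('scene','top','wrist'):
    print(n,eyes.camera_info(n))
snap('scene','s0.png');snap('top','t0.png');
E
```

```text
{'t': 0.0, 'qpos': array([ 1.25500614e+00,  3.14225460e-01, -4.80691928e-02,  1.21019970e+00,
       -3.17651075e-05,  1.57080834e+00]), 'joint_velocities': array([ 2.46501905e-04, -7.33511864e-04, -1.46432088e-03, -1.65872962e-04,
        1.09361720e-03,  9.44531512e-05]), 'effort': array([-2.26892967e-03, -5.39596045e+01,  3.39744043e+01,  1.91336428e-02,
       -2.17344618e-04,  5.94535322e-06]), 'position': array([0.1861808 , 0.56980953, 0.24743921]), 'tcp_rot': array([ 2.54228943e+00,  1.84389255e+00, -2.12913347e-03]), 'wrist_force': array([-0.19443624, -0.55137361,  0.42105307]), 'moment': array([-0.05661636, -0.00214876, -0.00091688]), 'opening': 0.08504417972860666}
scene {'K': array([[375.57234788,   0.        , 250.29481478],
       [  0.        , 375.57234788, 194.10463079],
       [  0.        ,   0.        ,   1.        ]]), 'dist': array([-0.1041227,  0.       ,  0.       ,  0.       ,  0.       ]), 'pose': array([[-0.28925475, -0.72101956,  0.62965267,  0.99385064],
       [ 0.95709696, -0.22968046,  0.17666999,  0.12916934],
       [ 0.0172364 ,  0.65374129,  0.75652
[... 482 characters left out ...]
.10557211,  0.99403619,  0.74177208],
       [ 0.        ,  0.        ,  0.        ,  1.        ]])}
wrist {'K': array([[318.85797378,   0.        , 254.28840996],
       [  0.        , 318.85797378, 193.01054003],
       [  0.        ,   0.        ,   1.        ]]), 'dist': array([-0.05373789,  0.        ,  0.        ,  0.        ,  0.        ]), 'mount': array([[ 9.99999688e-01,  7.47734531e-04,  2.53213014e-04,
         3.65317803e-04],
       [ 7.88698289e-04, -9.60217515e-01, -2.79252040e-01,
        -7.18031845e-02],
       [ 3.43331782e-05,  2.79252153e-01, -9.60217806e-01,
        -1.24314099e-01],
       [ 0.00000000e+00,  0.00000000e+00,  0.00000000e+00,
         1.00000000e+00]])}
```

View pics/s0.png

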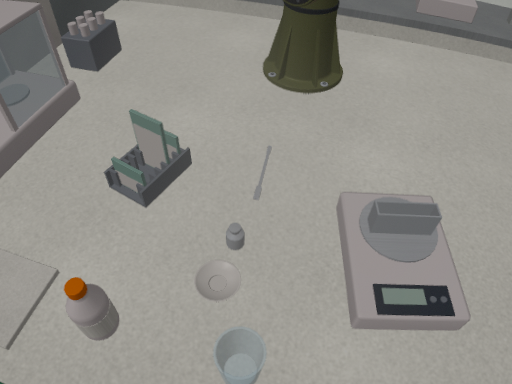

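View pics/t0.png

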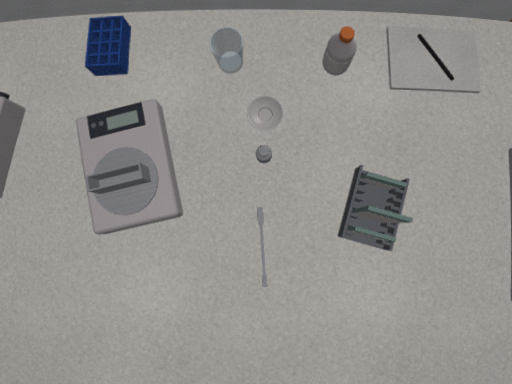

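```bash
python3 - <<'E'
import cv2
s=cv2.imread('pics/s0.png');t=cv2.imread('pics/t0.png')
cv2.imwrite('pics/t0r.png',cv2.resize(t[155:260,325:425],None,fx=5.5,fy=5.5,interpolation=cv2.INTER_CUBIC))
cv2.imwrite('pics/t0b.png',cv2.resize(t[95:235,70:190],None,fx=4,fy=4,interpolation=cv2.INTER_CUBIC))
cv2.imwrite('pics/s0r.png',cv2.resize(s[100:210,95:205],None,fx=5,fy=5,interpolation=cv2.INTER_CUBIC))
cv2.imwrite('pics/s0b.png',cv2.resize(s[185:285,335:465],None,fx=5,fy=5,interpolation=cv2.INTER_CUBIC))
E
```

```text
(no output)
```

View pics/t0r.png

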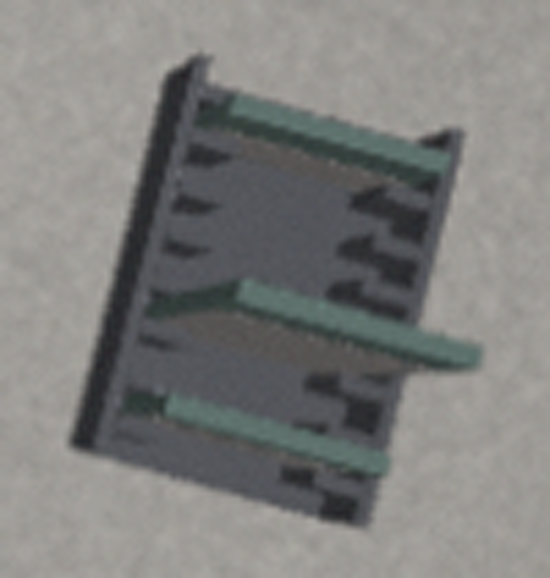

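View pics/t0b.png

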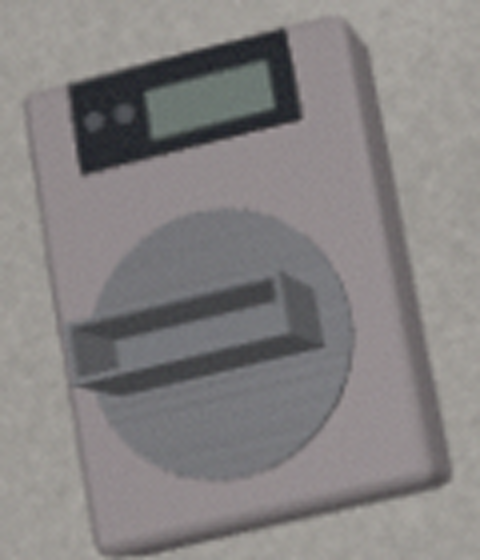

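View pics/s0r.png

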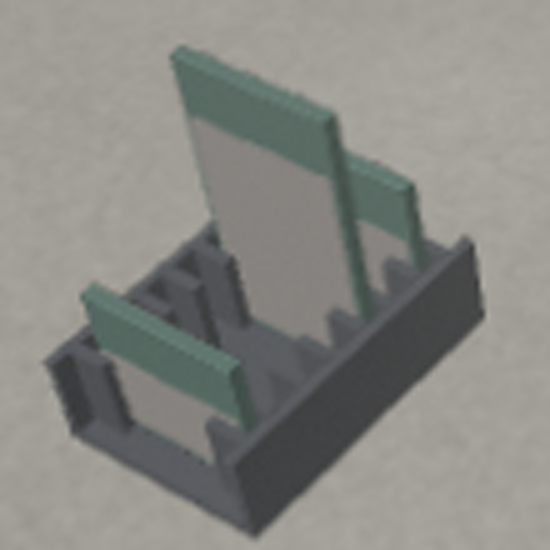

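View pics/s0b.png

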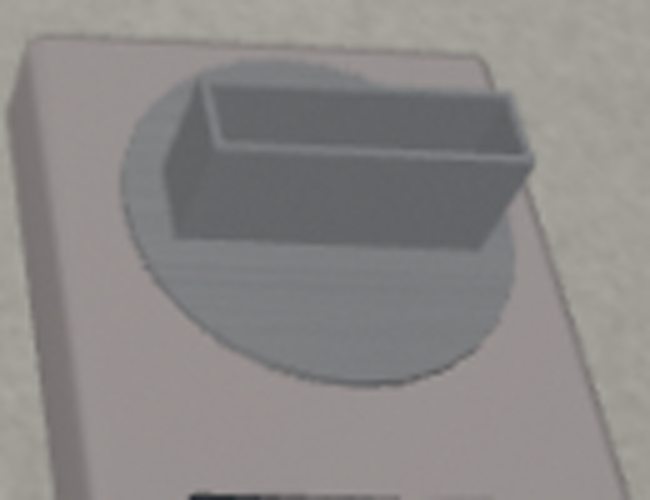

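```bash
cat >> h.py <<'E'
def ray(name,uv,pose=None):
    ci=eyes.camera_info(name); uv=np.asarray(uv,float).reshape(-1,1,2)
    p=cv2.undistortPoints(uv,ci['K'],ci['dist']).reshape(-1,2)
    d=np.c_[p[:,0],-p[:,1],-np.ones(len(p))]
    T=ci['pose'] if pose is None else pose
    return T[:3,3], d@T[:3,:3].T
def onz(name,uv,z,pose=None):
    o,d=ray(name,uv,pose); return o+d*((z-o[2])/d[:,2])[:,None]
def tri(u1,u2,n1='top',n2='scene'):
    o1,d1=ray(n1,u1);o2,d2=ray(n2,u2);out=[]
    for a,b in zip(d1,d2):
        A=np.c_[a,-b];s=np.linalg.lstsq(A,o2-o1,rcond=None)[0]
        p,q=o1+a*s[0],o2+b*s[1];out.append(np.r_[(p+q)/2,np.linalg.norm(p-q)])
    return np.array(out)
def wristpose():
    s=readout.observe();T=np.eye(4);T[:3,:3]=cv2.Rodrigues(np.array(s['tcp_rot']))[0];T[:3,3]=s['position']
    return T@eyes.camera_info('wrist')['mount']
E
python3 - <<'E'
from h import *
np.set_printoptions(precision=4,suppress=True)
t=cv2.imread('pics/t0.png')
hsv=cv2.cvtColor(t,cv2.COLOR_BGR2HSV)
m=cv2.inRange(hsv,(60,35,95),(95,255,255)); m[:, :330]=0
cs,_=cv2.findContours(m,cv2.RETR_EXTERNAL,cv2.CHAIN_APPROX_NONE)
for c in cs:
    if cv2.contourArea(c)<20: continue
    r=cv2.minAreaRect(c); b=cv2.boxPoints(r); print(r)
    for z in (.146,.086,.076):
        P=onz('top',b,z)[:,:2]; L=[np.linalg.norm(P[i]-P[(i+1)%4]) for i in range(4)]
        i=int(np.argmax(L[:2])); v=P[i]-P[(i+1)%4]
        print(z,P.mean(0),np.round(L[:2],4),'ang',np.degrees(np.arctan2(v[1],v[0]))%180)
# ties by hand: zoom -> px
f=lambda x,y,x0,y0,k:((x+.5)/k-.5+x0,(y+.5)/k-.5+y0)
tl=f(241,291,325,155,5.5); tr=f(479,357,325,155,5.5)
sl=f(181,49,95,100,5);sr=f(333,115,95,100,5)
print(tri([tl,tr],[sl,sr]))
# cradle rim top outer corners, z=.123 (top view zoom b /4)
c=[f(*p,70,95,4) for p in [(69,325),(281,272),(323,348),(79,386)]]
print('c raw',onz('top',c,.123))
sc=[f(*p,335,185,5) for p in [(203,84),(514,93),(532,159),(217,150)]]
print('scene',onz('scene',sc,.123))
E
```

```text
((374.6545104980469, 233.4261932373047), (40.77870178222656, 3.825324535369873), 15.068489074707031)
0.146 [ 0.4679 -0.1928] [0.0065 0.0698] ang 75.74434586064837
0.086 [ 0.4672 -0.2111] [0.0071 0.0768] ang 75.74434586064837
0.076 [ 0.467  -0.2141] [0.0072 0.078 ] ang 75.74434586064838
((389.632080078125, 213.53773498535156), (44.64217758178711, 3.9834558963775635), 15.945395469665527)
0.146 [ 0.5019 -0.2192] [0.0068 0.0771] ang 74.97558247352045
0.086 [ 0.5046 -0.24  ] [0.0075 0.0849] ang 74.9755824735204
0.076 [ 0.505  -0.2435] [0.0076 0.0862] ang 74.97558247352045
((386.48114013671875, 179.0660400390625), (40.246639251708984, 3.159292459487915), 15.945395469665527)
0.146 [ 0.5611 -0.2147] [0.0055 0.0699] ang 75.0633545195481
0.086 [ 0.5698 -0.2352] [0.0061 0.077 ] ang 75.06335451954807
0.076 [ 0.5712 -0.2386] [0.0062 0.0781] ang 75.06335451954811
[[ 0.5222 -0.2004  0.174   0.0553]
 [ 0.4849 -0.2321  0.1258  0.064 ]]
c raw [[0.5625 0.3251 0.123 ]
 [0.5881 0.224  0.123 ]
 [0.5533 0.2022 0.123 ]
 [0.5341 0.318  0.123 ]]
scene [[0.5644 0.2195 0.123 ]
 [0.5363 0.3214 0.123 ]
 [0.5634 0.3265 0.123 ]
 [0.5907 0.226  0.123 ]]
```

```bash
cat >> h.py <<'E'
np.set_printoptions(precision=4,suppress=True)
from scipy.spatial.transform import Rotation as Ro
def go(p,yaw):  # tool down, tool x at yaw deg
    s=readout.observe();R=Ro.from_rotvec(s['tcp_rot'])
    y=np.radians(yaw);X=np.array([np.cos(y),np.sin(y),0]);Z=np.array([0,0,-1.]);D=np.c_[X,np.cross(Z,X),Z]
    tr=R.inv().apply(np.array(p)-s['position'])*1000
    dr=np.degrees((R.inv()*Ro.from_matrix(D)).as_rotvec())
    X0=R.as_matrix()[:,0]
    print('t',s['t'],'pos',s['position'],'yaw',np.degrees(np.arctan2(X0[1],X0[0])),'q',s['qpos'],'F',s['wrist_force'],'open',s['opening'])
    print('travel',tr.round(1),'dr',dr.round(2))
E
python3 - <<'E'
from h import *
t=cv2.imread('pics/t0.png')
go([.562,.272,.27],15); go([.562,.272,.27],-165)
f=lambda x,y,x0,y0,k:((x+.5)/k-.5+x0,(y+.5)/k-.5+y0)
tl=f(241,291,325,155,5.5); tr=f(479,357,325,155,5.5)
sl=f(181,49,95,100,5);sr=f(333,115,95,100,5)
print(tri([tl,tr],[sr,sl]))
E
```

```text
t 0.1 pos [0.1862 0.5699 0.2476] yaw 71.90641355817729 q [ 1.255   0.3141 -0.048   1.2102  0.      1.5708] F [-0.2462  0.5026  0.0837] open 0.08543996964641211
travel [-166.5  449.7  -22.2] dr [ 0.04  0.08 56.91]
t 0.1 pos [0.1862 0.5699 0.2476] yaw 71.90641355817729 q [ 1.255   0.3141 -0.048   1.2102  0.      1.5708] F [-0.2462  0.5026  0.0837] open 0.08543996964641211
travel [-166.5  449.7  -22.2] dr [  -0.09    0.05 -123.09]
[[ 0.5116 -0.1821  0.1449  0.0012]
 [ 0.492  -0.2572  0.145   0.0013]]
```

carry_out(moves=[{"travel": [-166, 450, -22], "dr": [0, 0, 57], "hand": 1}, {"travel": [-166, 450, -22], "dr": [0, 0, 57], "hand": 1}, {"travel": [-166, 450, -22], "dr": [0, 0, 57], "hand": 1}, {"travel": [-166, 450, -22], "dr": [0, 0, 57], "hand": 1}, {"travel": [-166, 450, -22], "dr": [0, 0, 57], "hand": 1}, {"travel": [-166, 450, -22], "dr": [0, 0, 57], "hand": 1}, {"travel": [-166, 450, -22], "dr": [0, 0, 57], "hand": 1}, {"travel": [-166, 450, -22], "dr": [0, 0, 57], "hand": 1}, {"travel": [-166, 450, -22], "dr": [0, 0, 57], "hand": 1}, {"travel": [-166, 450, -22], "dr": [0, 0, 57], "hand": 1}, {"travel": [-166, 450, -22], "dr": [0, 0, 57], "hand": 1}, {"travel": [-166, 450, -22], "dr": [0, 0, 57], "hand": 1}, {"travel": [-166, 450, -22], "dr": [0, 0, 57], "hand": 1}, {"travel": [-166, 450, -22], "dr": [0, 0, 57], "hand": 1}, {"travel": [-166, 450, -22], "dr": [0, 0, 57], "hand": 1}, {"travel": [-166, 450, -22], "dr": [0, 0, 57], "hand": 1}, {"travel": [-166, 450, -22], "dr": [0, 0, 57], "hand": 1}, {"travel": [-166, 450, -22], "dr": [0, 0, 57], "hand": 1}])

```text
t: 1.6
position: [0.5617, 0.2737, 0.2704]
tcp_rot: [-3.115, -0.41, 0.0]
wrist_force: [0.5, -0.1, -0.8]
opening: 0.0854
```

```bash
python3 - <<'E'
from h import *
go([.5018,-.2197,.27],-15)
T=wristpose(); np.save('T1.npy',T); snap('wrist','w1.png')
E
```

```text
t 1.6 pos [0.5617 0.2737 0.2704] yaw 15.007943039442933 q [0.4534 0.3545 0.06   1.2762 0.0001 1.7622] F [ 0.4537 -0.0543 -0.7662] open 0.08541282605809034
travel [-185.6  461.1    0.4] dr [-0.01  0.   30.01]
```

View pics/w1.png

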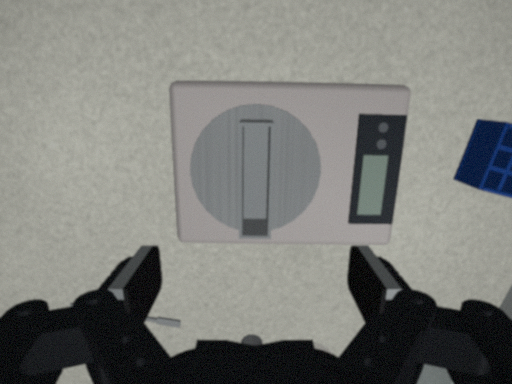

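```bash
python3 - <<'E'
import cv2
t=cv2.imread('pics/w1.png')
cv2.imwrite('pics/w1z.png',cv2.resize(t[110:250,215:295],None,fx=4.2,fy=4.2,interpolation=cv2.INTER_CUBIC))
E
```

```text
(no output)
```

View pics/w1z.png

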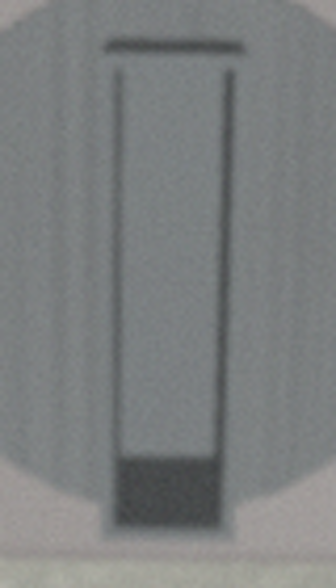

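```bash
python3 - <<'E'
from h import *
T=np.load('T1.npy')
f=lambda x,y,x0=215,y0=110,k=4.2:((x+.5)/k-.5+x0,(y+.5)/k-.5+y0)
c=[f(*p) for p in [(106,53),(244,53),(232,538),(104,538)]]
P=onz('wrist',c,.123,T); print(P,P.mean(0)); 
for i in range(4): v=P[(i+1)%4]-P[i]; print(np.linalg.norm(v),np.degrees(np.arctan2(v[1],v[0])))
# floor: inner floor end -y corners, z=.078
print(onz('wrist',[f(118,457),f(215,457)],.078,T))
m=onz('wrist',[f(114,526),f(222,526)],.123,T);print(m)
E
```

```text
[[0.5354 0.3229 0.123 ]
 [0.562  0.33   0.123 ]
 [0.5881 0.2285 0.123 ]
 [0.5608 0.2212 0.123 ]] [0.5616 0.2757 0.123 ]
0.027469733521156794 14.97463218808617
0.10477739188361583 -75.57204204133436
0.028241796868228555 -165.01406139155975
0.10479317451910894 104.0058762730922
[[0.5618 0.2235 0.078 ]
 [0.5854 0.2298 0.078 ]]
[[0.5622 0.2246 0.123 ]
 [0.5852 0.2307 0.123 ]]
```

carry_out(moves=[{"travel": [-186, 461, 0], "dr": [0, 0, 30], "hand": 1}, {"travel": [-186, 461, 0], "dr": [0, 0, 30], "hand": 1}, {"travel": [-186, 461, 0], "dr": [0, 0, 30], "hand": 1}, {"travel": [-186, 461, 0], "dr": [0, 0, 30], "hand": 1}, {"travel": [-186, 461, 0], "dr": [0, 0, 30], "hand": 1}, {"travel": [-186, 461, 0], "dr": [0, 0, 30], "hand": 1}, {"travel": [-186, 461, 0], "dr": [0, 0, 30], "hand": 1}, {"travel": [-186, 461, 0], "dr": [0, 0, 30], "hand": 1}, {"travel": [-186, 461, 0], "dr": [0, 0, 30], "hand": 1}, {"travel": [-186, 461, 0], "dr": [0, 0, 30], "hand": 1}, {"travel": [-186, 461, 0], "dr": [0, 0, 30], "hand": 1}, {"travel": [-186, 461, 0], "dr": [0, 0, 30], "hand": 1}, {"travel": [-186, 461, 0], "dr": [0, 0, 30], "hand": 1}, {"travel": [-186, 461, 0], "dr": [0, 0, 30], "hand": 1}, {"travel": [-186, 461, 0], "dr": [0, 0, 30], "hand": 1}, {"travel": [-186, 461, 0], "dr": [0, 0, 30], "hand": 1}, {"travel": [-186, 461, 0], "dr": [0, 0, 30], "hand": 1}])

```text
t: 3.07
position: [0.5017, -0.219, 0.2704]
tcp_rot: [-3.115, 0.409, -0.0]
wrist_force: [0.6, -0.4, 0.3]
opening: 0.0853
```

```bash
python3 - <<'E'
from h import *
go([.5018,-.2197,.20],-15)
T=wristpose(); np.save('T2.npy',T); im=snap('wrist','w2.png')
E
```

```text
t 3.0667 pos [ 0.5017 -0.219   0.2704] yaw -14.958935410742313 q [-0.4118  0.2063 -0.1367  1.2278  0.0002  1.4201] F [ 0.6083 -0.4398  0.3265] open 0.0853305137734937
travel [ 0.3  0.6 70.4] dr [-0.01 -0.    0.04]
```

View pics/w2.png

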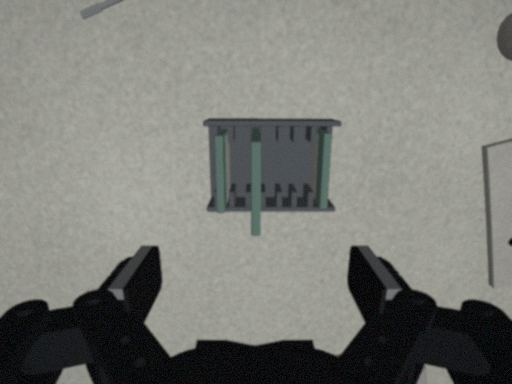

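```bash
python3 - <<'E'
from h import *
t=cv2.imread('pics/w2.png');T=np.load('T2.npy')
cv2.imwrite('pics/w2z.png',cv2.resize(t[110:245,195:350],None,fx=4.4,fy=4.4,interpolation=cv2.INTER_CUBIC))
hsv=cv2.cvtColor(t,cv2.COLOR_BGR2HSV)
m=cv2.inRange(hsv,(60,35,85),(95,255,255)); m[:,:205]=0;m[:,345:]=0;m[240:]=0
cs,_=cv2.findContours(m,cv2.RETR_EXTERNAL,cv2.CHAIN_APPROX_NONE)
for c in cs:
    if cv2.contourArea(c)<20: continue
    r=cv2.minAreaRect(c); b=cv2.boxPoints(r); print(r)
    for z in (.146,.086,.076):
        P=onz('wrist',b,z,T)[:,:2]; L=[np.linalg.norm(P[i]-P[(i+1)%4]) for i in range(4)]
        i=int(np.argmax(L[:2])); v=P[i]-P[(i+1)%4]
        print(z,P.mean(0),np.round(L[:2],4),'ang',np.degrees(np.arctan2(v[1],v[0]))%180)
E
```

```text
((255.5, 188.0), (92.0, 11.0), 90.0)
0.146 [ 0.5022 -0.2175] [0.0086 0.0774] ang 75.33193159097662
0.086 [ 0.498  -0.2338] [0.0106 0.0961] ang 75.33193159097658
0.076 [ 0.4973 -0.2365] [0.011  0.0992] ang 75.33193159097664
((219.82839965820312, 173.47821044921875), (77.13118743896484, 10.31221866607666), 88.49256896972656)
0.146 [ 0.4779 -0.1979] [0.008  0.0632] ang 75.02741574774893
0.086 [ 0.4678 -0.2096] [0.0099 0.0784] ang 75.02741574774895
0.076 [ 0.4662 -0.2115] [0.0102 0.081 ] ang 75.02741574774896
((324.9532775878906, 170.49783325195312), (7.507381439208984, 75.38597869873047), 2.683774948120117)
0.146 [ 0.5597 -0.2172] [0.0615 0.0059] ang 75.64003719767959
0.086 [ 0.5694 -0.2335] [0.0763 0.0073] ang 75.64003719767955
0.076 [ 0.571  -0.2362] [0.0788 0.0075] ang 75.64003719767953
```

View pics/w2z.png

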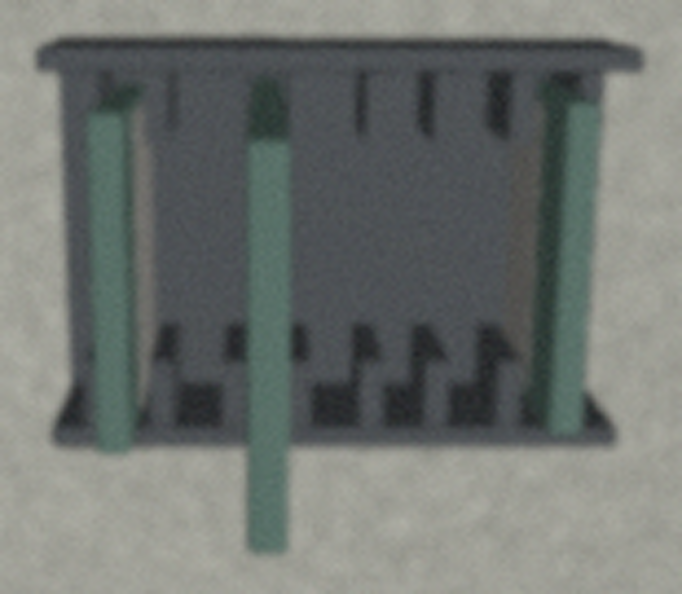

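```bash
python3 - <<'E'
from h import *
ci=eyes.camera_info('scene');Ti=np.linalg.inv(ci['pose'])
def proj(P):
    q=(Ti[:3,:3]@np.array(P).T).T+Ti[:3,3]; q=q*[1,-1,-1]
    return cv2.projectPoints(q,np.zeros(3),np.zeros(3),ci['K'],ci['dist'])[0].reshape(-1,2)
for h in (0,.018,.02,.022,.025,.03):
    # far(+x) face lower corners, zoomed coords
    n=np.array([.966,-.259]);e=np.array([.259,.966]);c=np.array([.502,-.2185])
    print(h,[tuple(((p-[95,100]+.5)*5-.5).round(0)) for p in proj([np.r_[c+n*.004+s*e*.04,.1455-h] for s in (-1,1)])])
go([.502,-.2185,.2],-15);go([.502,-.2185,.145],-15)
E
```

```text
0 [(np.float64(172.0), np.float64(52.0)), (np.float64(328.0), np.float64(122.0))]
0.018 [(np.float64(182.0), np.float64(90.0)), (np.float64(336.0), np.float64(159.0))]
0.02 [(np.float64(183.0), np.float64(94.0)), (np.float64(337.0), np.float64(163.0))]
0.022 [(np.float64(184.0), np.float64(98.0)), (np.float64(338.0), np.float64(168.0))]
0.025 [(np.float64(186.0), np.float64(104.0)), (np.float64(339.0), np.float64(174.0))]
0.03 [(np.float64(188.0), np.float64(114.0)), (np.float64(341.0), np.float64(184.0))]
t 3.1167 pos [ 0.5017 -0.2191  0.2704] yaw -14.958680955601265 q [-0.4118  0.2064 -0.1366  1.2278  0.0001  1.4201] F [-0.6909 -0.156  -0.7754] open 0.0852753161920439
travel [ 0.1 -0.6 70.4] dr [-0.01 -0.    0.04]
t 3.1167 pos [ 0.5017 -0.2191  0.2704] yaw -14.958680955601265 q [-0.4118  0.2064 -0.1366  1.2278  0.0001  1.4201] F [-0.6909 -0.156  -0.7754] open 0.0852753161920439
travel [  0.1  -0.6 125.4] dr [-0.01 -0.    0.04]
```

carry_out(moves=[{"travel": [0, -1, 30], "dr": [0, 0, 0], "hand": 1}, {"travel": [0, -1, 65], "dr": [0, 0, 0], "hand": 1}, {"travel": [0, -1, 95], "dr": [0, 0, 0], "hand": 1}, {"travel": [0, -1, 115], "dr": [0, 0, 0], "hand": 1}, {"travel": [0, -1, 126], "dr": [0, 0, 0], "hand": 1}, {"travel": [0, -1, 132], "dr": [0, 0, 0], "hand": 1}, {"travel": [0, -1, 132], "dr": [0, 0, 0], "hand": 1}, {"travel": [0, -1, 132], "dr": [0, 0, 0], "hand": 1}])

```text
t: 3.78
position: [0.5024, -0.2196, 0.1393]
tcp_rot: [3.114, -0.412, 0.002]
wrist_force: [0.5, -0.9, 0.7]
opening: 0.0852
```

```bash
python3 - <<'E'
from h import *
go([.502,-.2185,.138],-15)
T=wristpose(); np.save('T3.npy',T); snap('wrist','w3.png'); snap('scene','s3.png')
s=cv2.imread('pics/s3.png');cv2.imwrite('pics/s3z.png',cv2.resize(s[60:210,85:215],None,fx=4,fy=4,interpolation=cv2.INTER_CUBIC))
E
```

```text
t 3.7833 pos [ 0.5024 -0.2196  0.1393] yaw -15.058080436057656 q [-0.412   0.285  -0.3438  0.9407 -0.      1.4216] F [ 0.4503 -0.9429  0.6548] open 0.0852426519772205
travel [-0.7 -0.9  1.3] dr [ 0.01 -0.08 -0.06]
```

View pics/w3.png

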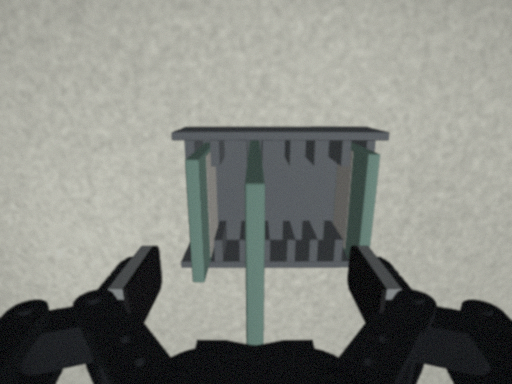

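View pics/s3z.png

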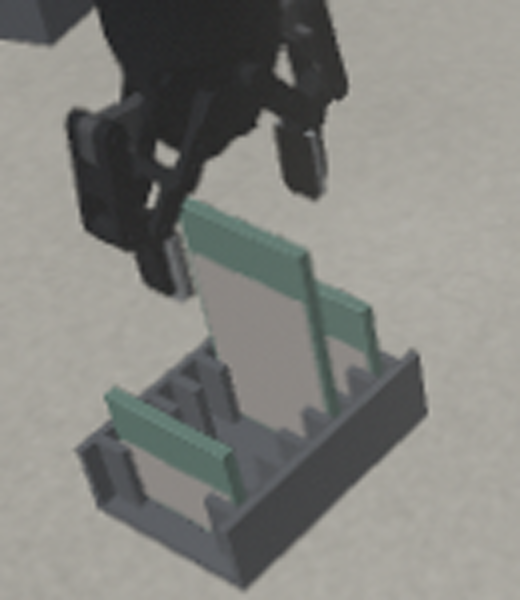

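carry_out(moves=[{"travel": [0, 0, 0], "dr": [0, 0, 0], "hand": -1}, {"travel": [0, 0, 0], "dr": [0, 0, 0], "hand": -1}, {"travel": [0, 0, 0], "dr": [0, 0, 0], "hand": -1}, {"travel": [0, 0, 0], "dr": [0, 0, 0], "hand": -1}, {"travel": [0, 0, 0], "dr": [0, 0, 0], "hand": -1}, {"travel": [0, 0, 0], "dr": [0, 0, 0], "hand": -1}, {"travel": [0, 0, 0], "dr": [0, 0, 0], "hand": -1}, {"travel": [0, 0, 0], "dr": [0, 0, 0], "hand": -1}, {"travel": [0, 0, 0], "dr": [0, 0, 0], "hand": -1}, {"travel": [0, 0, 0], "dr": [0, 0, 0], "hand": -1}, {"travel": [0, 0, 0], "dr": [0, 0, 0], "hand": -1}, {"travel": [0, 0, 0], "dr": [0, 0, 0], "hand": -1}])

```text
t: 4.88
position: [0.5018, -0.2197, 0.1385]
tcp_rot: [3.114, -0.413, 0.001]
wrist_force: [-0.0, -0.7, 2.5]
opening: 0.0069
```

```bash
python3 - <<'E'
from h import *
go([.502,-.2185,.138],-15)
T=wristpose(); np.save('T3.npy',T); snap('wrist','w4.png'); snap('scene','s4.png')
s=cv2.imread('pics/s4.png');cv2.imwrite('pics/s4z.png',cv2.resize(s[60:210,85:215],None,fx=4,fy=4,interpolation=cv2.INTER_CUBIC))
E
```

```text
t 4.8833 pos [ 0.5018 -0.2197  0.1385] yaw -15.095276258932087 q [-0.4126  0.2855 -0.3452  0.9396 -0.0001  1.4216] F [-0.0196 -0.6594  2.4712] open 0.006880327020174799
travel [-0.1 -1.2  0.5] dr [ 0.01 -0.03 -0.1 ]
```

View pics/w4.png

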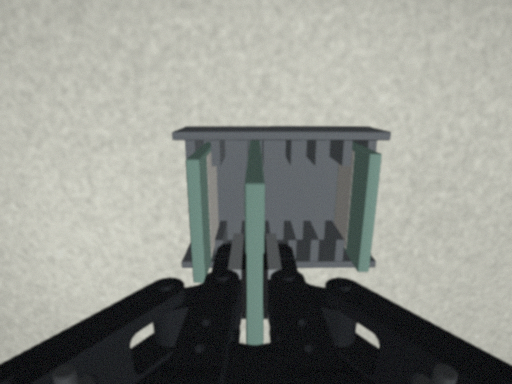

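View pics/s4z.png

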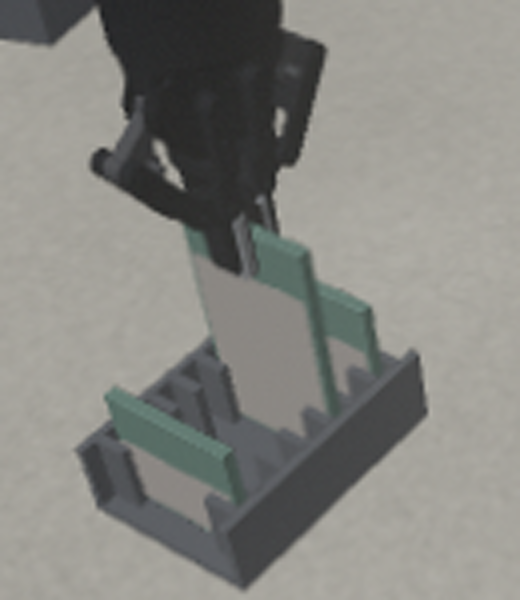

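```bash
python3 - <<'E'
from h import *
ci=eyes.camera_info('scene');Ti=np.linalg.inv(ci['pose'])
def proj(P):
    q=(Ti[:3,:3]@np.array(P).T).T+Ti[:3,3]; q=q*[1,-1,-1]
    return cv2.projectPoints(q,np.zeros(3),np.zeros(3),ci['K'],ci['dist'])[0].reshape(-1,2)
n=np.array([.966,-.259]);e=np.array([.259,.966]);c=np.array([.502,-.2185])
for d in (.004,.010,.014):
  for h in (0,.02,.024,.028,.03):
    print(d,h,*[tuple(((p-[85,60]+.5)*4-.5).round(0).astype(int)) for p in proj([np.r_[c+n*d+s*e,.1455-h] for s in (-.04,-.011,.011,.04)])])
s=cv2.imread('pics/s4.png');cv2.imwrite('pics/s4y.png',cv2.resize(s[105:140,125:170],None,fx=14,fy=14,interpolation=cv2.INTER_CUBIC))
E
```

```text
0.004 0 (np.int64(178), np.int64(202)) (np.int64(222), np.int64(221)) (np.int64(256), np.int64(236)) (np.int64(303), np.int64(257))
0.004 0.02 (np.int64(186), np.int64(235)) (np.int64(230), np.int64(254)) (np.int64(263), np.int64(270)) (np.int64(309), np.int64(291))
0.004 0.024 (np.int64(188), np.int64(241)) (np.int64(231), np.int64(261)) (np.int64(265), np.int64(276)) (np.int64(311), np.int64(297))
0.004 0.028 (np.int64(190), np.int64(248)) (np.int64(233), np.int64(267)) (np.int64(266), np.int64(283)) (np.int64(312), np.int64(304))
0.004 0.03 (np.int64(191), np.int64(251)) (np.int64(234), np.int64(271)) (np.int64(267), np.int64(286)) (np.int64(313), np.int64(307))
0.01 0 (np.int64(169), np.int64(208)) (np.int64(213), np.int64(228)) (np.int64(247), np.int64(243)) (np.int64(294), np.int64(264))
0.01 0.02 (np.int64(178), np.int64(241)) (np.int64(221), np.int64(261)) (np.int64(255), np.int64(277)) (np.int64(301), np.int64(298))
0.01 0.024 (np.int64(180), np.int64(248)) (np.int64(223), np.int64(268)) (np.int64(256), np.int64(283)) (np.int64(302), np.int64(304))
0.01 0.028 (np.int64(181),
[... 216 characters left out ...]
int64(304), np.int64(314))
0.014 0 (np.int64(163), np.int64(213)) (np.int64(207), np.int64(232)) (np.int64(241), np.int64(248)) (np.int64(288), np.int64(269))
0.014 0.02 (np.int64(172), np.int64(246)) (np.int64(215), np.int64(266)) (np.int64(249), np.int64(281)) (np.int64(295), np.int64(302))
0.014 0.024 (np.int64(174), np.int64(252)) (np.int64(217), np.int64(272)) (np.int64(251), np.int64(288)) (np.int64(297), np.int64(309))
0.014 0.028 (np.int64(176), np.int64(259)) (np.int64(219), np.int64(279)) (np.int64(252), np.int64(294)) (np.int64(298), np.int64(315))
0.014 0.03 (np.int64(176), np.int64(262)) (np.int64(219), np.int64(282)) (np.int64(253), np.int64(297)) (np.int64(299), np.int64(319))
```

View pics/s4y.png

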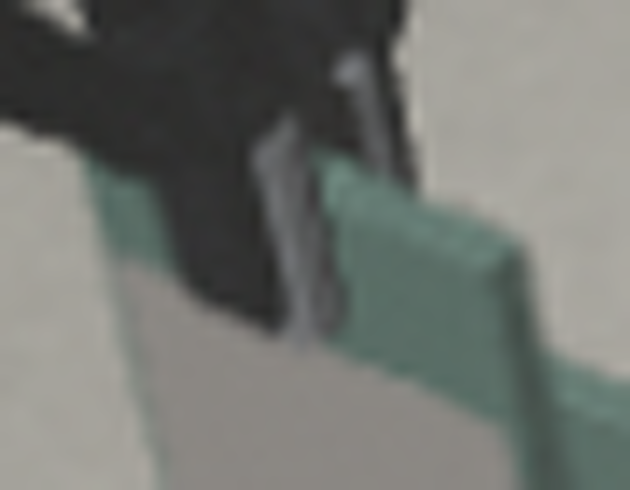

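carry_out(moves=[{"travel": [0, 0, -2], "dr": [0, 0, 0], "hand": -1}, {"travel": [0, 0, -6], "dr": [0, 0, 0], "hand": -1}, {"travel": [0, 0, -12], "dr": [0, 0, 0], "hand": -1}, {"travel": [0, 0, -20], "dr": [0, 0, 0], "hand": -1}, {"travel": [0, 0, -28], "dr": [0, 0, 0], "hand": -1}, {"travel": [0, 0, -36], "dr": [0, 0, 0], "hand": -1}, {"travel": [0, 0, -44], "dr": [0, 0, 0], "hand": -1}, {"travel": [0, 0, -52], "dr": [0, 0, 0], "hand": -1}, {"travel": [0, 0, -60], "dr": [0, 0, 0], "hand": -1}, {"travel": [0, 0, -70], "dr": [0, 0, 0], "hand": -1}, {"travel": [0, 0, -82], "dr": [0, 0, 0], "hand": -1}, {"travel": [0, 0, -94], "dr": [0, 0, 0], "hand": -1}, {"travel": [0, 0, -106], "dr": [0, 0, 0], "hand": -1}, {"travel": [0, 0, -118], "dr": [0, 0, 0], "hand": -1}, {"travel": [0, 0, -130], "dr": [0, 0, 0], "hand": -1}, {"travel": [0, 0, -138], "dr": [0, 0, 0], "hand": -1}, {"travel": [0, 0, -142], "dr": [0, 0, 0], "hand": -1}, {"travel": [0, 0, -144], "dr": [0, 0, 0], "hand": -1}, {"travel": [0, 0, -144], "dr": [0, 0, 0], "hand": -1}])

```text
t: 6.57
position: [0.5017, -0.2196, 0.2825]
tcp_rot: [3.114, -0.413, 0.0]
wrist_force: [-0.3, -0.2, -2.2]
opening: 0.0068
```

```bash
python3 - <<'E'
from h import *
go([.562,.2738,.2825],15)
T=wristpose(); np.save('T5.npy',T); snap('wrist','w5.png'); snap('scene','s5.png')
E
```

```text
t 6.5667 pos [ 0.5017 -0.2196  0.2825] yaw -15.094781899516471 q [-0.4127  0.2029 -0.1136  1.2541  0.      1.4216] F [-0.3325 -0.2097 -2.1509] open 0.006755593617445202
travel [ -70.2 -492.1   -0.1] dr [  0.    -0.01 -30.09]
```

View pics/w5.png

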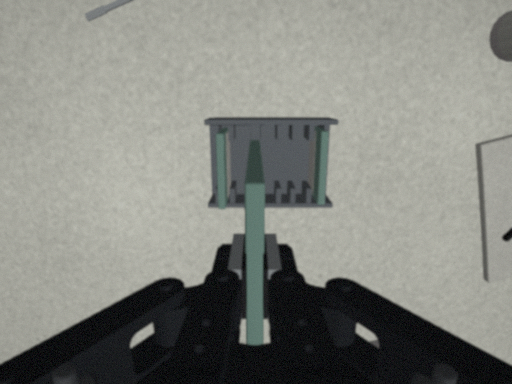

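View pics/s5.png

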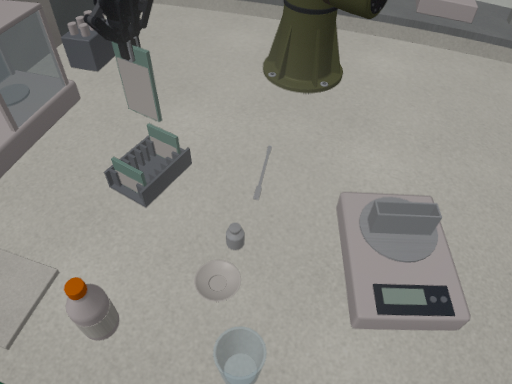

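carry_out(moves=[{"travel": [-0.7, -5, 0], "dr": [0, 0, -0.3], "hand": -1}, {"travel": [-3, -20, 0], "dr": [0, 0, -1.2], "hand": -1}, {"travel": [-6, -42, 0], "dr": [0, 0, -2.6], "hand": -1}, {"travel": [-10, -69, 0], "dr": [0, 0, -4.2], "hand": -1}, {"travel": [-14, -98, 0], "dr": [0, 0, -6], "hand": -1}, {"travel": [-18, -128, 0], "dr": [0, 0, -7.8], "hand": -1}, {"travel": [-23, -162, 0], "dr": [0, 0, -9.9], "hand": -1}, {"travel": [-28, -197, 0], "dr": [0, 0, -12], "hand": -1}, {"travel": [-33, -231, 0], "dr": [0, 0, -14.1], "hand": -1}, {"travel": [-38, -266, 0], "dr": [0, 0, -16.2], "hand": -1}, {"travel": [-43, -300, 0], "dr": [0, 0, -18.3], "hand": -1}, {"travel": [-48, -335, 0], "dr": [0, 0, -20.4], "hand": -1}, {"travel": [-52.5, -369, 0], "dr": [0, 0, -22.5], "hand": -1}, {"travel": [-57, -399, 0], "dr": [0, 0, -24.3], "hand": -1}, {"travel": [-61, -428, 0], "dr": [0, 0, -26.1], "hand": -1}, {"travel": [-64.5, -453, 0], "dr": [0, 0, -27.6], "hand": -1}, {"travel": [-67, -472, 0], "dr": [0, 0, -28.8], "hand": -1}, {"travel": [-69, -485, 0], "dr": [0, 0, -29.6], "hand": -1}, {"travel": [-70, -491, 0], "dr": [0, 0, -30], "hand": -1}, {"travel": [-70, -492, 0], "dr": [0, 0, -30], "hand": -1}])

```text
t: 8.33
position: [0.5618, 0.2744, 0.2817]
tcp_rot: [3.114, 0.41, -0.001]
wrist_force: [-0.3, 0.1, -1.9]
opening: 0.0071
```

carry_out(moves=[{"travel": [0, 0, 0], "dr": [0, 0, 0], "hand": -1}, {"travel": [0, 0, 0], "dr": [0, 0, 0], "hand": -1}, {"travel": [0, 0, 0], "dr": [0, 0, 0], "hand": -1}])

```text
t: 8.58
position: [0.5622, 0.2725, 0.2825]
tcp_rot: [3.115, 0.405, 0.0]
wrist_force: [0.3, -0.4, -2.1]
opening: 0.0065
```

```bash
python3 - <<'E'
from h import *
go([.562,.2738,.2125],15)
T=wristpose(); np.save('T6.npy',T); snap('wrist','w6.png'); snap('scene','s6.png'); snap('top','t6.png')
s=cv2.imread('pics/s6.png');cv2.imwrite('pics/s6z.png',cv2.resize(s[80:290,330:470],None,fx=3.6,fy=2.8*3.6/2.8*.78,interpolation=cv2.INTER_CUBIC))
s=cv2.imread('pics/t6.png');cv2.imwrite('pics/t6z.png',cv2.resize(s[95:235,50:190],None,fx=4,fy=4,interpolation=cv2.INTER_CUBIC))
E
```

```text
t 8.5833 pos [0.5622 0.2725 0.2825] yaw 14.818652452293458 q [ 0.4515  0.3519  0.0833  1.3023 -0.0003  1.7636] F [ 0.3119 -0.4302 -2.1299] open 0.006498699261143413
travel [ 0.1 -1.3 70. ] dr [ 0.02  0.   -0.18]
```

View pics/w6.png

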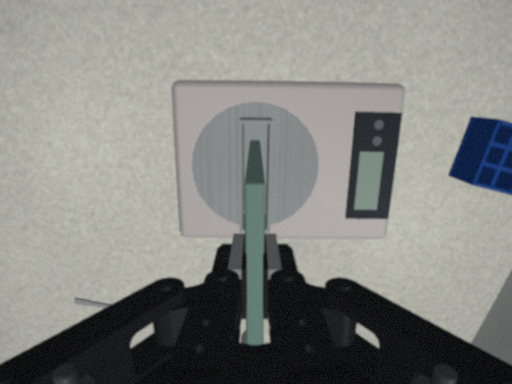

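View pics/s6.png

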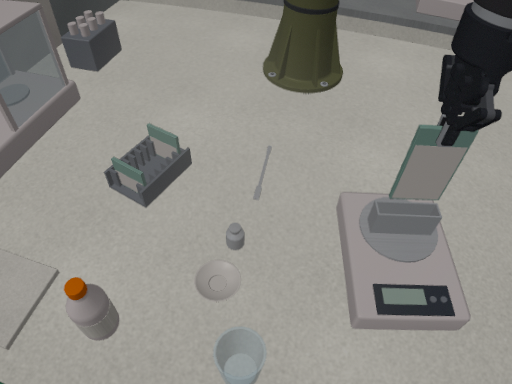

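View pics/t6z.png

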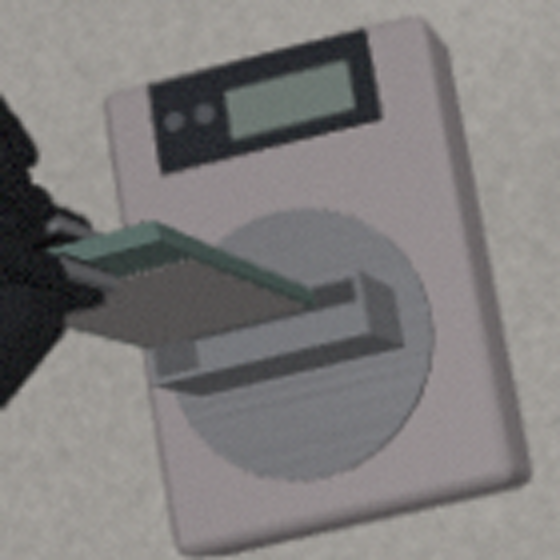

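```bash
python3 - <<'E'
from h import *
s=cv2.imread('pics/s6.png');cv2.imwrite('pics/s6z.png',cv2.resize(s[110:250,360:470],None,fx=4.2,fy=4.2,interpolation=cv2.INTER_CUBIC))
s=cv2.imread('pics/t6.png');cv2.imwrite('pics/t6y.png',cv2.resize(s[140:200,60:160],None,fx=7,fy=7,interpolation=cv2.INTER_CUBIC))
E
```

```text
(no output)
```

View pics/s6z.png

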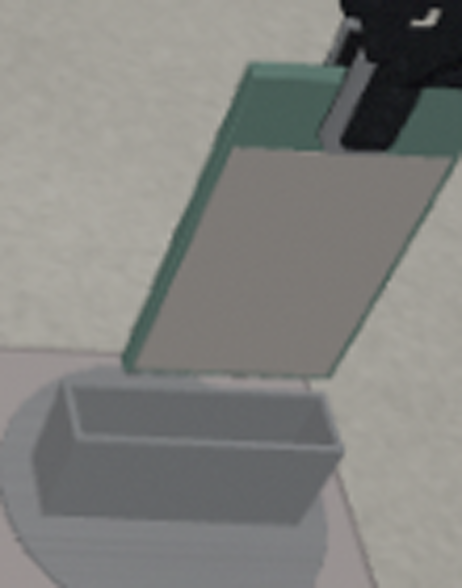

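View pics/t6y.png

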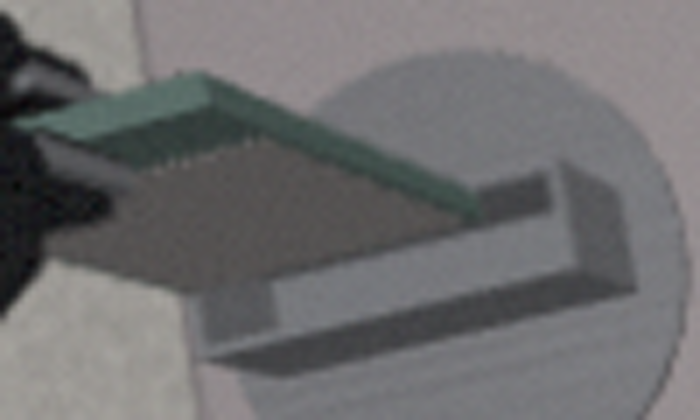

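```bash
python3 - <<'E'
from h import *
f=lambda x,y,x0,y0,k:((x+.5)/k-.5+x0,(y+.5)/k-.5+y0)
n=np.array([.966,.259]);l=np.array([-.259,.966]);C=np.array([.562,.2738])
P=onz('scene',[f(135,373,360,110,4.2),f(331,377,360,110,4.2)],.150)[:,:2]-n*.004
print(P,P.mean(0),(P.mean(0)-C)@n,(P.mean(0)-C)@l,np.linalg.norm(P[0]-P[1]))
Q=onz('top',[f(478,222,60,140,7),f(185,292,60,140,7)],.150)[:,:2]+n*.004
print(Q,Q.mean(0),(Q.mean(0)-C)@n,(Q.mean(0)-C)@l,np.linalg.norm(Q[0]-Q[1]))
v=P[1]-P[0];print(np.degrees(np.arctan2(v[1],v[0])));v=Q[1]-Q[0];print(np.degrees(np.arctan2(v[1],v[0])))
# trough: same cameras
R=onz('scene',[f(63,381,360,110,4.2),f(327,395,360,110,4.2),f(343,450,360,110,4.2),f(80,443,360,110,4.2)],.123)[:,:2]
print(R,R.mean(0),(R.mean(0)-C)@n,(R.mean(0)-C)@l)
S=onz('top',[f(562,158,60,140,7),f(205,357,60,140,7)],.123)[:,:2];print(S,S.mean(0),(S.mean(0)-C)@n,(S.mean(0)-C)@l)
E
```

```text
[[0.5717 0.2379]
 [0.5506 0.311 ]] [0.5611 0.2745] -0.0006670526358206922 0.0008684004007819223 0.07603674981546321
[[0.5714 0.2356]
 [0.5528 0.3123]] [0.5621 0.274 ] 0.0001671819306042111 0.0001419177727782591 0.07891686141109068
106.09453183428897
103.65557966529884
[[0.5624 0.2184]
 [0.5373 0.3215]
 [0.5641 0.3269]
 [0.5914 0.2271]] [0.5638 0.2735] 0.0016610471788275378 -0.000757139332585107
[[0.589  0.2241]
 [0.5351 0.3191]] [0.562  0.2716] -0.0005309775392472684 -0.0021417403543587624
```

carry_out(moves=[{"travel": [1, 1, 2], "dr": [0, 0, 0], "hand": -1}, {"travel": [1, 1, 6], "dr": [0, 0, 0], "hand": -1}, {"travel": [1, 1, 12], "dr": [0, 0, 0], "hand": -1}, {"travel": [1, 1, 18], "dr": [0, 0, 0], "hand": -1}, {"travel": [1, 1, 24], "dr": [0, 0, 0], "hand": -1}, {"travel": [1, 1, 30], "dr": [0, 0, 0], "hand": -1}, {"travel": [1, 1, 36], "dr": [0, 0, 0], "hand": -1}, {"travel": [1, 1, 42], "dr": [0, 0, 0], "hand": -1}, {"travel": [1, 1, 48], "dr": [0, 0, 0], "hand": -1}, {"travel": [1, 1, 54], "dr": [0, 0, 0], "hand": -1}, {"travel": [1, 1, 59], "dr": [0, 0, 0], "hand": -1}, {"travel": [1, 1, 63], "dr": [0, 0, 0], "hand": -1}, {"travel": [1, 1, 65], "dr": [0, 0, 0], "hand": -1}, {"travel": [1, 1, 65], "dr": [0, 0, 0], "hand": -1}, {"travel": [1, 1, 65], "dr": [0, 0, 0], "hand": -1}])

```text
t: 9.98
position: [0.5634, 0.273, 0.2174]
tcp_rot: [-3.115, -0.407, -0.0]
wrist_force: [0.1, -0.0, -2.1]
opening: 0.0065
```

```bash
python3 - <<'E'
from h import *
go([.562,.2728,.2105],15)
snap('scene','s7.png'); snap('wrist','w7.png')
s=cv2.imread('pics/s7.png');cv2.imwrite('pics/s7z.png',cv2.resize(s[110:250,360:470],None,fx=4.2,fy=4.2,interpolation=cv2.INTER_CUBIC))
E
```

```text
t 9.9833 pos [0.5634 0.273  0.2174] yaw 14.905620842712606 q [ 0.4511  0.3754 -0.031   1.1643  0.0001  1.7618] F [ 0.1488 -0.038  -2.0618] open 0.006515316935020015
travel [-1.4 -0.2  6.9] dr [-0.   -0.   -0.09]
```

View pics/s7z.png

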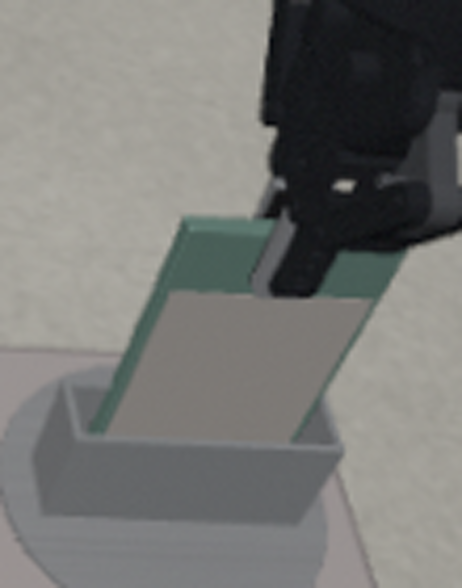

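View pics/w7.png

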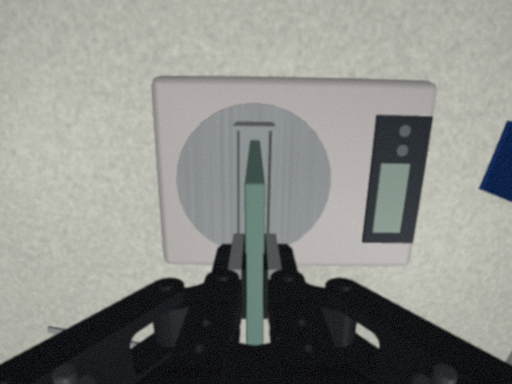

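carry_out(moves=[{"travel": [0, 0, 1.5], "dr": [0, 0, 0], "hand": -1}, {"travel": [0, 0, 3], "dr": [0, 0, 0], "hand": -1}, {"travel": [0, 0, 4], "dr": [0, 0, 0], "hand": -1}, {"travel": [0, 0, 5], "dr": [0, 0, 0], "hand": -1}, {"travel": [0, 0, 5.5], "dr": [0, 0, 0], "hand": -1}, {"travel": [0, 0, 5.5], "dr": [0, 0, 0], "hand": -1}, {"travel": [0, 0, 5.5], "dr": [0, 0, 0], "hand": -1}])

```text
t: 10.67
position: [0.5634, 0.2729, 0.2118]
tcp_rot: [3.115, 0.407, -0.0]
wrist_force: [-0.2, -0.3, -1.4]
opening: 0.007
```

carry_out(moves=[{"travel": [0, 0, 0.5], "dr": [0, 0, 0], "hand": -1}, {"travel": [0, 0, 1], "dr": [0, 0, 0], "hand": -1}, {"travel": [0, 0, 1], "dr": [0, 0, 0], "hand": -1}])

```text
t: 10.92
position: [0.5634, 0.2729, 0.2107]
tcp_rot: [3.115, 0.407, -0.0]
wrist_force: [0.1, 0.4, -1.9]
opening: 0.0065
```

Force is still the hanging weight; continue in small steps.

carry_out(moves=[{"travel": [0, 0, 0.5], "dr": [0, 0, 0], "hand": -1}, {"travel": [0, 0, 0.8], "dr": [0, 0, 0], "hand": -1}, {"travel": [0, 0, 0.8], "dr": [0, 0, 0], "hand": -1}])

```text
t: 11.17
position: [0.5636, 0.273, 0.2105]
tcp_rot: [-3.115, -0.407, -0.001]
wrist_force: [-1.4, -0.7, 2.7]
opening: 0.0067
```

carry_out(moves=[{"travel": [0, 0, 0.5], "dr": [0, 0, 0], "hand": -1}, {"travel": [0, 0, 0.8], "dr": [0, 0, 0], "hand": -1}, {"travel": [0, 0, 0.8], "dr": [0, 0, 0], "hand": -1}])

```text
t: 11.42
position: [0.5638, 0.2731, 0.2105]
tcp_rot: [-3.115, -0.407, -0.003]
wrist_force: [-1.0, -0.7, 7.2]
opening: 0.0067
```

carry_out(moves=[{"travel": [0, 0, -0.8], "dr": [0, 0, 0], "hand": -1}, {"travel": [0, 0, -0.8], "dr": [0, 0, 0], "hand": -1}, {"travel": [0, 0, -0.8], "dr": [0, 0, 0], "hand": -0.8}, {"travel": [0, 0, -0.8], "dr": [0, 0, 0], "hand": -0.75}, {"travel": [0, 0, -0.8], "dr": [0, 0, 0], "hand": -0.7}, {"travel": [0, 0, -0.8], "dr": [0, 0, 0], "hand": -0.65}, {"travel": [0, 0, -0.8], "dr": [0, 0, 0], "hand": -0.6}, {"travel": [0, 0, -0.8], "dr": [0, 0, 0], "hand": -0.6}, {"travel": [0, 0, -0.8], "dr": [0, 0, 0], "hand": -0.6}])

```text
t: 12.17
position: [0.5634, 0.2729, 0.2099]
tcp_rot: [3.115, 0.408, -0.0]
wrist_force: [-1.2, -0.3, 0.9]
opening: 0.0172
```

```bash
python3 - <<'E'
from h import *
go([.562,.2728,.2105],15)
snap('scene','s8.png'); snap('wrist','w8.png')
s=cv2.imread('pics/s8.png');cv2.imwrite('pics/s8z.png',cv2.resize(s[110:250,360:470],None,fx=4.2,fy=4.2,interpolation=cv2.INTER_CUBIC))
E
```

```text
t 12.1667 pos [0.5634 0.2729 0.2099] yaw 14.908028231026758 q [ 0.4512  0.3789 -0.0432  1.1489  0.      1.7618] F [-1.1547 -0.2736  0.8587] open 0.017191490235792754
travel [-1.3 -0.2 -0.6] dr [ 0.    0.01 -0.09]
```

View pics/s8z.png

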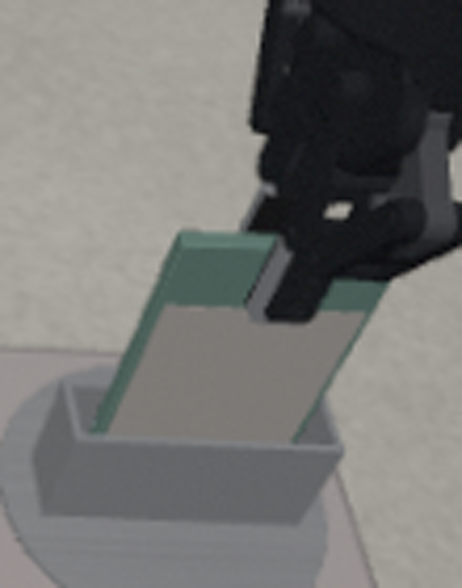

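View pics/w8.png

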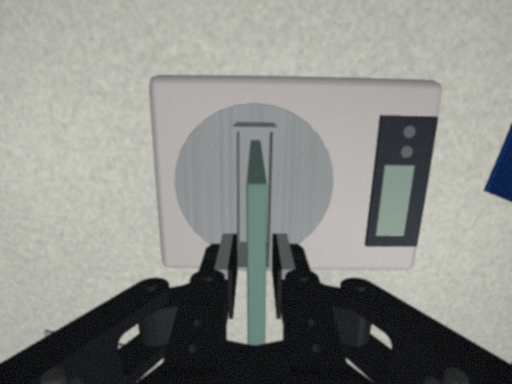

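carry_out(moves=[{"travel": [0, 0, 0], "dr": [0, 0, 0], "hand": -0.4}, {"travel": [0, 0, 0], "dr": [0, 0, 0], "hand": -0.1}, {"travel": [0, 0, 0], "dr": [0, 0, 0], "hand": 0.2}, {"travel": [0, 0, 0], "dr": [0, 0, 0], "hand": 0.5}, {"travel": [0, 0, 0], "dr": [0, 0, 0], "hand": 0.8}, {"travel": [0, 0, 0], "dr": [0, 0, 0], "hand": 1}, {"travel": [0, 0, 0], "dr": [0, 0, 0], "hand": 1}, {"travel": [0, 0, 0], "dr": [0, 0, 0], "hand": 1}, {"travel": [0, 0, 0], "dr": [0, 0, 0], "hand": 1}])

```text
t: 13.02
position: [0.5634, 0.273, 0.21]
tcp_rot: [-3.115, -0.408, -0.0]
wrist_force: [-0.2, -0.6, 0.9]
opening: 0.0855
```

```bash
python3 - <<'E'
from h import *
go([.562,.2728,.2105],15)
snap('wrist','w9.png')
E
```

```text
t 13.0167 pos [0.5634 0.273  0.21  ] yaw 14.906212441570107 q [ 0.4512  0.3788 -0.0431  1.1489 -0.      1.7618] F [-0.1931 -0.6133  0.9142] open 0.08552373537215599
travel [-1.4 -0.2 -0.5] dr [-0.   -0.   -0.09]
```

View pics/w9.png

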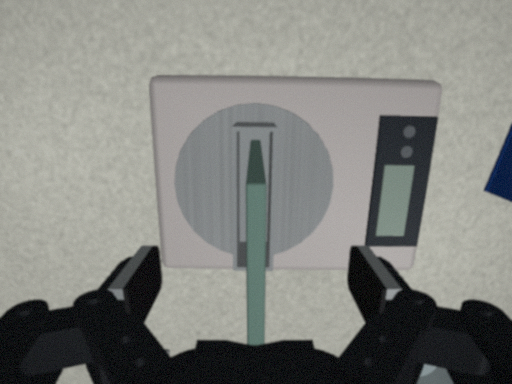

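The panel stands free between the open pads. I'll rise straight up.

carry_out(moves=[{"travel": [0, 0, -3], "dr": [0, 0, 0], "hand": 1}, {"travel": [0, 0, -10], "dr": [0, 0, 0], "hand": 1}, {"travel": [0, 0, -20], "dr": [0, 0, 0], "hand": 1}, {"travel": [0, 0, -32], "dr": [0, 0, 0], "hand": 1}, {"travel": [0, 0, -46], "dr": [0, 0, 0], "hand": 1}, {"travel": [0, 0, -60], "dr": [0, 0, 0], "hand": 1}, {"travel": [0, 0, -72], "dr": [0, 0, 0], "hand": 1}, {"travel": [0, 0, -80], "dr": [0, 0, 0], "hand": 1}, {"travel": [0, 0, -84], "dr": [0, 0, 0], "hand": 1}, {"travel": [0, 0, -84], "dr": [0, 0, 0], "hand": 1}, {"travel": [0, 0, -84], "dr": [0, 0, 0], "hand": 1}, {"travel": [0, 0, -84], "dr": [0, 0, 0], "hand": 1}])

```text
t: 14.07
position: [0.5631, 0.2728, 0.2933]
tcp_rot: [3.115, 0.407, -0.002]
wrist_force: [-0.6, -0.2, 0.9]
opening: 0.0855
```

```bash
python3 - <<'E'
from h import *
s=readout.observe();print(s['t'],s['position'],s['wrist_force'])
snap('scene','s10.png'); snap('top','t10.png')
E
```

```text
14.0667 [0.5631 0.2728 0.2933] [-0.6429 -0.1682  0.8751]
```

View pics/s10.png

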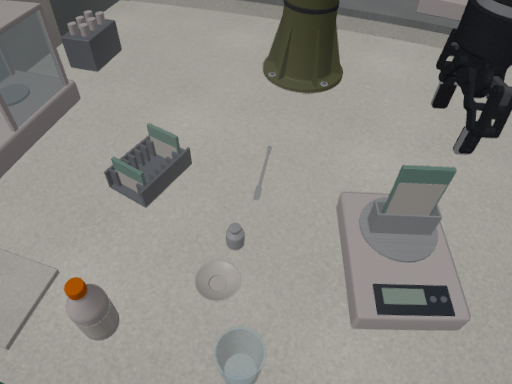

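View pics/t10.png

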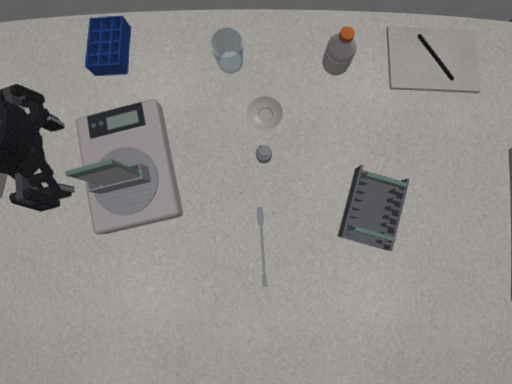

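```bash
python3 -c "
from bench import close_job
print(close_job())"
```

```text
the job is handed in; nothing more can be done
None
```

The tall panel now stands upright in the cradle, released, and both short panels are still in their rack slots. I handed the job in at about 14.2 s of the 42 s allowed.

- **Grasp and lift:** I gripped the panel by its bare top band, with the fingertips about 24 mm below the top edge. The band measured 28–30 mm, and in the picture the pads stayed a few millimetres above the coating. I then lifted it 144 mm straight up.
- **Set-down:** I lowered it into the cradle in small steps. It touched the floor at TCP height 0.2105 m, exactly where I predicted, with about 7 N at most in the wrist readings I took. I then opened the jaws and rose clear.
- **Last checks:** The final scene and top pictures show the panel standing in the cradle and the gripper well clear of it. The wrist force was back near zero.
- **Disagreement:** The three cameras put the cradle's centre up to about 3 mm apart across its width and 4–5 mm along its length. That was inside the 8–10 mm of clearance, so I used roughly the average.
- **Not checked:** I did not measure how much the panel leans after release; by eye it is upright.

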